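# Line up the sanding drums by size on the tool board

### The job

Four sanding drums were left standing on the finished dimpled panel. Stand them on the wooden tool board, shank up, one centred on each black pad, in order of thickness: the thinnest on the pad next to the red end block, the thickest at the far end by the grey block. Set each one down rather than dropping it, and leave the yellow-capped jar where it stands.

Things in the scene. Friction and masses are not known exactly. Their poses are not given: they have to be found in the camera images.
- drum20_center (a point): Sanding drum 20 mm in diameter (thinnest of four): a loose upright cylinder 44 mm tall with a red-brown abrasive side and black end faces, and on top a thin steel shank 6 mm across that stands up another 15 mm. All four have this same height and look and differ only in diameter (20, 32, 44, 56 mm). The point is the centre of the 44 mm cylinder, 22 mm above its underside; z points up along the shank. At the start it stands on a flat 6 mm thick dimpled aluminium panel.
- drum32_center (a point): Sanding drum 32 mm in diameter (second thinnest of four): a loose upright cylinder 44 mm tall with a red-brown abrasive side and black end faces, and on top a thin steel shank 6 mm across that stands up another 15 mm. All four have this same height and look and differ only in diameter (20, 32, 44, 56 mm). The point is the centre of the 44 mm cylinder, 22 mm above its underside; z points up along the shank. At the start it stands on a flat 6 mm thick dimpled aluminium panel.
- drum44_center (a point): Sanding drum 44 mm in diameter (second thickest of four): a loose upright cylinder 44 mm tall with a red-brown abrasive side and black end faces, and on top a thin steel shank 6 mm across that stands up another 15 mm. All four have this same height and look and differ only in diameter (20, 32, 44, 56 mm). The point is the centre of the 44 mm cylinder, 22 mm above its underside; z points up along the shank. At the start it stands on a flat 6 mm thick dimpled aluminium panel.
- drum56_center (a point): Sanding drum 56 mm in diameter (thickest of four): a loose upright cylinder 44 mm tall with a red-brown abrasive side and black end faces, and on top a thin steel shank 6 mm across that stands up another 15 mm. All four have this same height and look and differ only in diameter (20, 32, 44, 56 mm). The point is the centre of the 44 mm cylinder, 22 mm above its underside; z points up along the shank. At the start it stands on a flat 6 mm thick dimpled aluminium panel.
- pad_a: One of four identical fixed black rubber discs, 62 mm in diameter and 3 mm thick, in a straight row 72 mm apart (centre to centre) on a wooden board 360 x 90 x 15 mm. The names a to d say nothing about their order in the row. The origin is the centre of its underside (its top is 3 mm higher and 18 mm above the table); x lies along the row, either way.
- pad_b: One of four identical fixed black rubber discs, 62 mm in diameter and 3 mm thick, in a straight row 72 mm apart (centre to centre) on a wooden board 360 x 90 x 15 mm. The names a to d say nothing about their order in the row. The origin is the centre of its underside (its top is 3 mm higher and 18 mm above the table); x lies along the row, either way.
- pad_c: One of four identical fixed black rubber discs, 62 mm in diameter and 3 mm thick, in a straight row 72 mm apart (centre to centre) on a wooden board 360 x 90 x 15 mm. The names a to d say nothing about their order in the row. The origin is the centre of its underside (its top is 3 mm higher and 18 mm above the table); x lies along the row, either way.
- pad_d: One of four identical fixed black rubber discs, 62 mm in diameter and 3 mm thick, in a straight row 72 mm apart (centre to centre) on a wooden board 360 x 90 x 15 mm. The names a to d say nothing about their order in the row. The origin is the centre of its underside (its top is 3 mm higher and 18 mm above the table); x lies along the row, either way.
- red_block: Fixed red block, 20 mm (along the row) x 80 mm (across it) x 25 mm high, standing on one end of the wooden board, 54 mm (centre to centre) beyond the first pad; a like block in grey stands at the other end. Origin at the centre of its underside, on the board's top 15 mm above the table; x lies along the row, either way.
- jar_center (a point): Small loose closed jar with a yellow cap, 52 mm in diameter and 65 mm tall, standing on the table; not part of the job. The point is its centre, half-way up.
Things that resemble listed ones, but are neither listed nor needed, are in the scene too. Leave any orange or purple look-alike of the part that bears drum20_center alone.

How it is judged:
By the outcome, as a careful person would: the job done as asked, in the order asked, and still so for the second after the job is handed in, with the robot touching nothing.
It also fails if it takes over 112 s, if anything falls off the work surface, if the arm or the gripper's body presses on something with over 40 N, if the wrist force passes 120 N, or if a joint passes its speed limit or range.

### The arm

A 6-joint arm with a two-finger parallel gripper is mounted at the origin on the work surface. World frame = base frame: x ahead of the robot, y to its left, z up, the work surface at z = 0. Lengths are in m, angles in degrees, forces in N, time in s.
With the tool pointing down it reaches from about 0.4 to 0.825 m from the base axis. Payload 7 kg.
Tool frame: the origin (TCP) lies midway between the tips of the shut fingers; the grasp point (between the pads) lies 19 mm behind it; z points along the fingers, y is the line along which they close (so a half turn about z gives the same grasp; the last joint's range is limited). The gripper opens to 88 mm and grips with 3 to 60 N. Pads are 19 mm wide; open, the fingers measure 130 mm over their backs; the gripper's body (78 mm by 193 mm) begins 47 mm behind the grasp point.
Start: joints at [16.507, 20.546, 0.682, 0, -70.136, -16.507], TCP at [0.675, -0, 0.227] pointing down, gripper open.
Joint ranges: [-176.03, 176.03], [-82.01, 121.73], [-58.28, 71.71], [-173.87, 95.51], [-174.79, -0.11], [-173.66, 173.66]. Speed limits (degrees/s): [136.94, 136.94, 172.46, 180, 180, 180].

### API

Orientations are given as [roll, pitch, yaw] about the fixed x, y, z axes, in that order (R = Rz(yaw) Ry(pitch) Rx(roll)).
In Python, from plant import r, eyes, workorder gives the robot as it stands.
- The arm moves only by the tool step_arm, never from a script. Its argument "plan" is a list of rows, each a list of 5 numbers: the shift along the tool's x, y, z each as a share of 25 cm, from -1 to 1, then the turn about the tool's z as a share of 60 degrees, from -1 to 1, then the finger opening in mm, from 0 to 87.6. In form: [[x, y, z, turn, jaw], ...]. A call has 1 to 12 rows; each row is the pose to reach, as a shift and turn from the pose commanded when the call began, along the tool's axes at that moment; what a row does not reach only later rows make up. A row lasts 1/12 s, in which the tool goes at most 41.7 mm and 7.16 degrees, less where a joint would pass 70% of its speed; a pose out of reach is approached as far as the arm can. A call with a number of a shift or a turn outside -1 to 1 is refused whole. A call with a gripper value outside its range is refused whole. The fingers move at their own pace and stop on an object; "newtons" is the grip in N (left out, the last holds). Time passes only in rows, so rows that repeat a pose let the fingers close. It gives the time, the measured TCP pose, the force, the opening and the grip force at its end, in the units of the state.
- r.get_state(): the state, without advancing time (a new reading comes with each control period).
- eyes.capture(name): name is "scene" or "side" or "wrist"; returns the picture (400x640x3 uint8, red, green, blue); there is no depth.
- eyes.camera_model(name): a dict with "fov_y" (degrees; the focal length in pixels is half the picture's height over the tangent of half this angle, whatever the lens; pixels are square), "cx", "cy" (the principal point, pixels), "world_to_cam" (4x4, takes a point from world to camera coordinates); the wrist camera has in their place "hand_eye" (4x4, takes a point from camera to tool coordinates, whose origin is the TCP and whose axes are the flange's). Camera axes: x right, y up, looking along -z (the intrinsics and any distortion apply to the point x, -y, -z); pixel columns grow to the right and rows downward; lengths in m; the calibration is good to about 2 mm. A picture is of the moment at which its call begins: read the wrist's pose just before it. camera_model takes no time and is no camera call.
- workorder.close_job(): hands the job in; it is judged then, once.
The state is a dict: "time_s": time; "joints": joint angles; "qd": joint speeds; "joint_torque": joint torques, N m; "tcp_pos": TCP position; "eef_rot": TCP orientation; "contact_force": force on the tool from outside, world axes, zero at the start; "moment": the same for the moment, N m; "gripper_width": finger opening in m; "gripper_force": force on a finger pad.
Only numpy, scipy, OpenCV 4.12 (cv2) and the standard library are available. Lean on these libraries where they do the work, as an engineer would, in place of code of your own. Each camera call takes 0.05 s, during which the arm holds its last target. There are 200 camera calls.

## Working session

There is one attempt and no reset: what is moved stays moved. The work goes in short steps, Python scripts to look and compute and a tool call to move; the robot and the scene stay as the last step left them, time stands still between calls to the robot, and variables do not carry over. Pictures are saved under pics/ and viewed, at most 14 in all, crops included, and the job is handed in when it is done.

Besides the shell and the picture viewer there is one more tool, called after "Emit:" as a command line: name --pt "numbers of a row" for each row, then --argument value for the rest. step_arm: Moves the arm, as the interface text tells. Its arguments: {"type":"object","properties":{"plan":{"type":"array"},"newtons":{"type":"number"}},"required":["plan"]}

```bash
ls; mkdir -p pics
python3 - <<'E'
from plant import r, eyes, workorder
import cv2
for n in ["scene","side","wrist"]:
    s=r.get_state(); im=eyes.capture(n); cv2.imwrite(f"pics/{n}0.png",im[:,:,::-1]); m=eyes.camera_model(n); print(n,m)
print(s)
E
```

```text
pics
scene {'fov_y': 49.16641479883702, 'cx': 321.4126535934565, 'cy': 207.30493546101115, 'world_to_cam': array([[-0.86519284,  0.50122536, -0.01464562,  0.50936034],
       [-0.41356619, -0.69675428,  0.58608573,  0.14717027],
       [ 0.28355664,  0.5131341 ,  0.81011667, -1.37633166],
       [ 0.        ,  0.        ,  0.        ,  1.        ]])}
side {'fov_y': 57.453659829069025, 'cx': 317.84007094341774, 'cy': 193.18420884055925, 'world_to_cam': array([[ 0.74738985, -0.66416318,  0.01719553, -0.44881357],
       [ 0.37834646,  0.44674731,  0.81072239, -0.23757704],
       [-0.54613402, -0.59941982,  0.58517819, -0.55352641],
       [ 0.        ,  0.        ,  0.        ,  1.        ]])}
wrist {'fov_y': 59.62897250548054, 'cx': 318.48735750201797, 'cy': 200.4133127624598, 'hand_eye': array([[-4.53097531e-04,  9.52426296e-01,  3.04768676e-01,
         8.21045712e-02],
       [ 9.99999852e-01,  3.40103673e-04,  4.23842058e-04,
        -5.17775885e-04],
       [ 3.00025375e-04,  3.04768823e-01, -9.52426309e-01,
        -1.57015967e-01],
       [ 0.00000000e+00,  0.00000000e+00,  0.00000000e+00,
         1.00000000e+00]])}
{'time_s': 0.1, 'joints': array([ 1.65069020e+01,  2.05878151e+01,  6.38202947e-01, -1.65012034e-02,
       -7.01361772e+01, -1.65053176e+01]), 'qd': array([-0.02105351, -0.01872665,  0.09646715,  0.09825804, -0.0191121 ,
        0.06035535]), 'joint_torque': array([-1.42273191e-03, -5.84165347e+01,  2.93752134e+01,  7.01551259e+00,
        1.01412315e-02, -6.66964229e-05]), 'tcp_pos': array([ 6.74556036e-01, -3.69398983e-05,  2.25708573e-01]), 'eef_rot': array([ 1.79913338e+02, -9.50149274e-03, -9.00040269e+01]), 'contact_force': array([0.20146111, 0.06723285, 0.02454026]), 'moment': array([-0.05738175, -0.01738919, -0.00262226]), 'gripper_force': 0.0, 'gripper_width': 0.08750250528035133}
```

View pics/scene0.png

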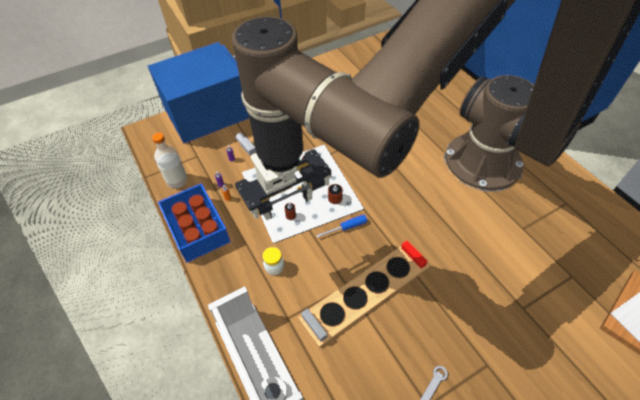

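View pics/side0.png

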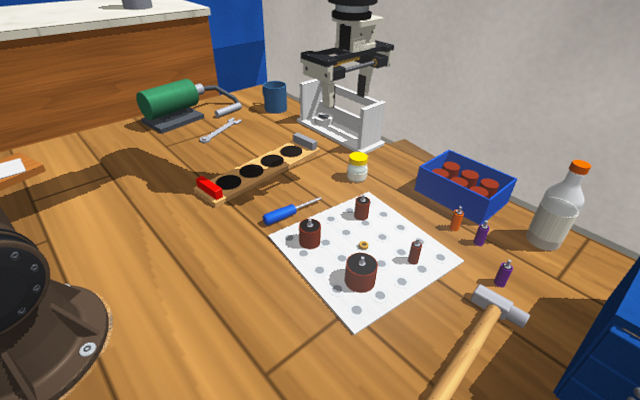

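View pics/wrist0.png

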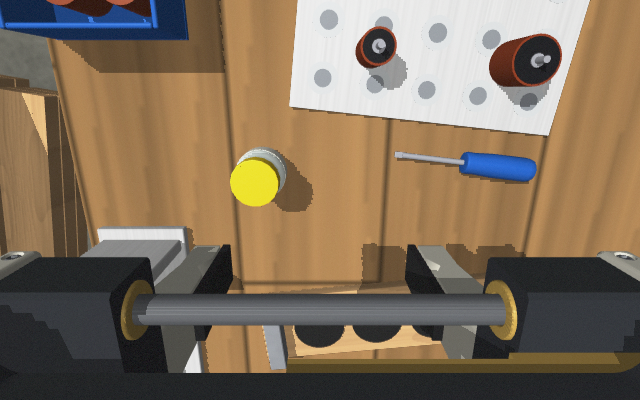

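The side view shows four red-brown drums on the panel: 56 at (361,272), 44 at (310,233), 32 at (362,208) and 20 at (415,251). The orange one at (456,218), the purple ones at (482,234) and (504,273), and the round parts in the blue box (460,178) are decoys, because they are off the panel and the wrong colour. The row's red block is at (209,188) and the grey block at (305,142).

```bash
cat > h.py <<'E'
import numpy as np, cv2
from scipy.spatial.transform import Rotation as Ro
from plant import r, eyes, workorder
def cam(n,s=None):
    m=eyes.camera_model(n); f=200/np.tan(np.radians(m["fov_y"]/2))
    if "world_to_cam" in m: T=np.linalg.inv(m["world_to_cam"])
    else:
        W=np.eye(4); W[:3,:3]=Ro.from_euler("xyz",s["eef_rot"],degrees=True).as_matrix(); W[:3,3]=s["tcp_pos"]; T=W@m["hand_eye"]
    return m,f,T
def ray(c,u,v,z):
    m,f,T=c; d=T[:3,:3]@np.array([(u-m["cx"])/f,-(v-m["cy"])/f,-1]); o=T[:3,3]
    return o+d*(z-o[2])/d[2]
def proj(c,p):
    m,f,T=c; q=np.linalg.inv(T)@np.append(p,1); return np.array([m["cx"]+f*q[0]/-q[2], m["cy"]-f*q[1]/-q[2]])
def snap(n,name=None):
    s=r.get_state(); im=eyes.capture(n)
    if name: cv2.imwrite(f"pics/{name}.png",im[:,:,::-1])
    return im,cam(n,s),s
def blobs(mask,amin):
    n,l,st,ce=cv2.connectedComponentsWithStats(mask.astype(np.uint8)); return [(l==i,st[i],ce[i]) for i in range(1,n) if st[i][4]>=amin]
E
python3 - <<'E'
from h import *
for n,w in (("side",(195,130,330,205)),("scene",(295,235,435,345))):
    im=cv2.imread(f"pics/{n}0.png"); c=cam(n); h=cv2.cvtColor(im,cv2.COLOR_BGR2HSV).astype(int)
    M=np.zeros(im.shape[:2],bool); M[w[1]:w[3],w[0]:w[2]]=1
    for m,st,ce in blobs((h[...,2]<55)&M,60): print(n,"pad",st[:5],ray(c,*ce,.018).round(4))
    for m,st,ce in blobs(((h[...,0]<6)|(h[...,0]>174))&(h[...,1]>200)&(h[...,2]>120)&M,40): print(n,"red",ce.round(1),ray(c,*ce,.0275).round(3))
im=cv2.imread("pics/side0.png"); c=cam("side"); h=cv2.cvtColor(im,cv2.COLOR_BGR2HSV).astype(int)
M=np.zeros(im.shape[:2],bool); M[190:300,280:430]=1
for m,st,ce in blobs((h[...,2]<130)&M&((h[...,1]>90)|(h[...,2]<60)),80):
    bc=np.array([st[0]+st[2]/2,st[1]+st[3]/2]); print("drum",st,ray(c,*bc,.028).round(3))
y=(abs(h[...,0]-28)<4)&(h[...,1]>150)&(h[...,2]>180)
for m,st,ce in blobs(y,100): print("yel",ce,ray(c,*ce,.06).round(3))
E
```

```text
side pad [281 146  21  11 168] [0.673  0.1965 0.018 ]
side pad [261 155  22  12 202] [0.6011 0.1879 0.018 ]
side pad [240 165  23  12 229] [0.5301 0.1803 0.018 ]
side pad [216 175  25  14 265] [0.46   0.1734 0.018 ]
side red [209.1 187. ] [0.407 0.17  0.028]
scene pad [387 258  22  19 333] [0.4606 0.1763 0.018 ]
scene pad [366 272  22  20 344] [0.531  0.1834 0.018 ]
scene pad [344 287  22  21 361] [0.6031 0.191  0.018 ]
scene pad [321 304  23  21 377] [0.6745 0.1995 0.018 ]
scene red [413.7 253.7] [0.405 0.169 0.028]
drum [397 190  33  19 308] [ 0.737 -0.175  0.028]
drum [355 197  14  23 236] [ 0.622 -0.121  0.028]
drum [300 219  20  30 474] [ 0.481 -0.11   0.028]
drum [409 245  12  19 145] [ 0.595 -0.283  0.028]
drum [346 260  30  32 454] [ 0.478 -0.252  0.028]
yel [358.74468085 156.56028369] [0.741 0.003 0.06 ]
```

Emit:
step_arm --pt "0.76 0.62 0 1 87" --pt "0.76 0.62 0 1 87" --pt "0.76 0.62 0 1 87" --pt "0.76 0.62 0 1 87" --pt "0.76 0.62 0 1 87" --pt "0.76 0.62 0 1 87" --pt "0.76 0.62 0 1 87" --pt "0.76 0.62 0 1 87" --pt "0.76 0.62 0 1 87"

```text
time_s: 0.9
tcp_pos: [0.5193, -0.1908, 0.2267]
eef_rot: [-180.0, 0.0, -150.5]
contact_force: [0.0, 0.3, -1.1]
gripper_width: 0.0871
gripper_force: 0.0
```

Emit:
step_arm --pt "0 0 0 0.4 87" --pt "0 0 0 0.4 87" --pt "0 0 0 0.4 87" --pt "0 0 0 0.4 87" --pt "0 0 0 0.4 87" --pt "0 0 0 0.4 87"

```text
time_s: 1.4
tcp_pos: [0.5198, -0.19, 0.2264]
eef_rot: [180.0, -0.0, -173.9]
contact_force: [-0.1, -0.2, -0.1]
gripper_width: 0.0871
gripper_force: 0.0
```

Run:
```python
from h import *
im,c,s=snap("wrist","w1"); print(s["tcp_pos"],s["eef_rot"],s["joints"])
```

```text
[ 0.51983054 -0.18998107  0.22639899] [ 1.79992360e+02 -1.81512736e-02 -1.73889700e+02] [ 1.96439558e-01  9.14997049e+00 -1.48125183e+01 -6.26835980e-03
 -6.60563531e+01 -8.40835963e+01]
```

View pics/w1.png

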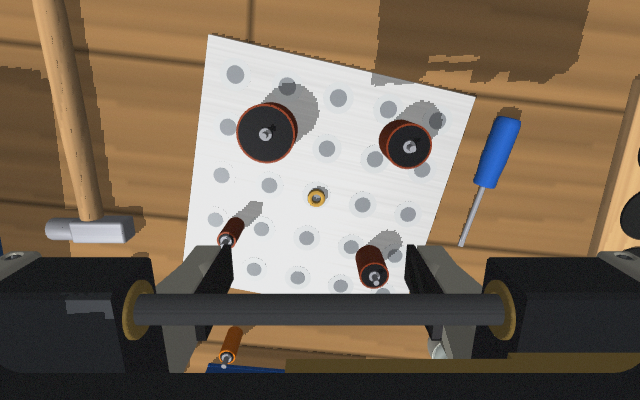

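The wrist view shows the drum tops: 56 at (266,133), 44 at (408,146), 32 at (374,273) and 20 at (227,239). There is a brass nut at (316,198) and the orange decoy at (229,350), off the panel.

```bash
cat >> h.py <<'E'
def tops(im,c,wins,z=.05):
    out={}; h=cv2.cvtColor(im,cv2.COLOR_RGB2HSV).astype(int)
    for k,(x,y,R) in wins.items():
        M=np.zeros(im.shape[:2],np.uint8); cv2.circle(M,(x,y),R,1,-1)
        # dark, weakly coloured = top face (the abrasive side is strongly red)
        b=max(blobs((h[...,2]<75)&(im[...,0].astype(int)-im[...,2]<22)&(M>0),15),key=lambda t:t[1][4],default=None)
        if b is None: print(k,"none"); continue
        cn=np.argwhere(b[0])[:,::-1].astype(np.float32); (ce,rad)=cv2.minEnclosingCircle(cn)
        p=ray(c,*ce,z); q=ray(c,ce[0]+rad,ce[1],z); out[k]=p
        print(k,np.round(ce,1),"diam",round(2000*np.linalg.norm(q-p),1),p.round(4))
    return out
E
python3 - <<'E'
from h import *
im=cv2.imread("pics/w1.png")[:,:,::-1]; s=r.get_state(); c=cam("wrist",s)
tops(im,c,{56:(266,133,38),44:(408,146,32),32:(374,273,20),20:(227,240,12)})
for k,p in {56:(268,132),44:(410,147),32:(375,280),20:(225,242)}.items(): print(k,"shank",ray(c,*p,.063).round(4))
E
```

```text
56 [265.4 133.1] diam 52.4 [ 0.4829 -0.2436  0.05  ]
44 [408.5 145.5] diam 40.6 [ 0.4802 -0.107   0.05  ]
32 [374.  275.5] diam 26.9 [ 0.6222 -0.1181  0.05  ]
20 [225.6 242.9] diam 19.3 [ 0.6006 -0.278   0.05  ]
56 shank [ 0.48   -0.2395  0.063 ]
44 shank [ 0.4797 -0.1089  0.063 ]
32 shank [ 0.6201 -0.1194  0.063 ]
20 shank [ 0.5934 -0.2756  0.063 ]
```

Run:
```python
import cv2
im=cv2.imread("pics/w1.png")[80:300,180:460]; cv2.imwrite("pics/w1c.png",cv2.resize(im,None,fx=2.7,fy=2.7,interpolation=cv2.INTER_NEAREST))
```

```text
(no output)
```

View pics/w1c.png

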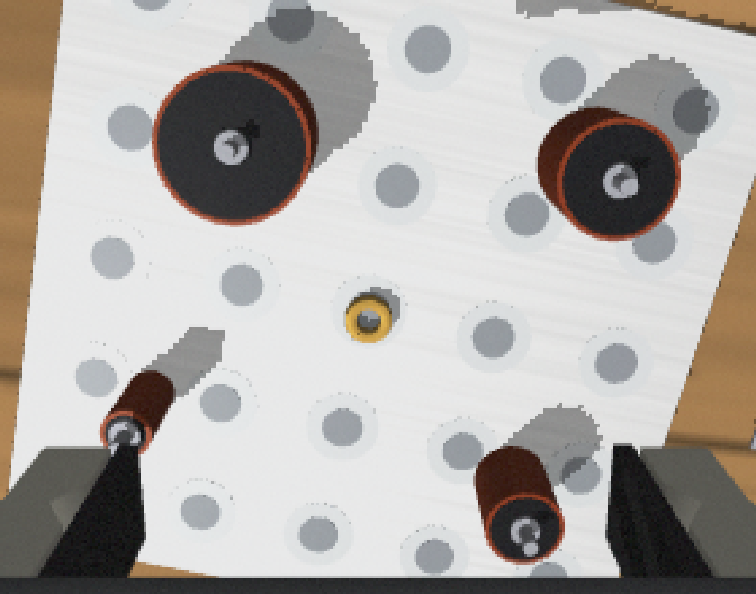

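The crop shows all four drums plainly by size and colour, so the decoys stay out of it. I'll start with drum 56.

Emit:
step_arm --pt "0.17 -0.2 0.4 0 87" --pt "0.17 -0.2 0.4 0 87" --pt "0.17 -0.2 0.4 0 87" --pt "0.17 -0.2 0.4 0 87" --pt "0.17 -0.2 0.4 0 87"

```text
time_s: 1.87
tcp_pos: [0.4813, -0.2447, 0.1249]
eef_rot: [180.0, -0.2, -174.0]
contact_force: [0.6, -0.4, 0.4]
gripper_width: 0.0871
gripper_force: 0.0
```

```bash
cat >> h.py <<'E'
def tool(s,t):
    R=Ro.from_euler("xyz",s["eef_rot"],degrees=True).as_matrix(); return (R.T@(np.array(t)-s["tcp_pos"])/.25).round(3)
E
python3 - <<'E'
from h import *
im,c,s=snap("wrist","w2"); print(s["tcp_pos"],proj(c,[.482,-.245,.05]))
u=proj(c,[.482,-.245,.05]).astype(int)
o=tops(im,c,{56:(*u,62)}); print(tool(s,[*o[56][:2],.014]))
E
```

```text
[ 0.48125858 -0.24472203  0.12493583] [316.80982977 212.65749893]
56 [318. 215.] diam 51.2 [ 0.4837 -0.244   0.05  ]
[-0.012  0.002  0.444]
```

View pics/w2.png

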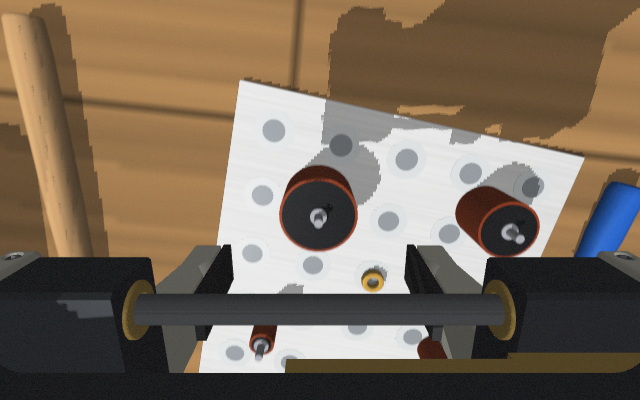

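Drum 56's top is at (318,215), centred between the open fingers, and the nut at (372,281) is clear. I'll descend and grip.

Emit:
step_arm --pt "-0.01 0 0.12 0 87" --pt "-0.01 0 0.24 0 87" --pt "-0.01 0 0.34 0 87" --pt "-0.01 0 0.41 0 87" --pt "-0.01 0 0.44 0 87" --pt "-0.01 0 0.44 0 87" --pt "-0.01 0 0.44 0 40" --pt "-0.01 0 0.44 0 40" --pt "-0.01 0 0.44 0 40" --pt "-0.01 0 0.44 0 40" --pt "-0.01 0 0.44 0 40" --pt "-0.01 0 0.44 0 40" --newtons 25

```text
time_s: 2.92
tcp_pos: [0.4859, -0.244, 0.0173]
eef_rot: [-180.0, 0.1, -174.0]
contact_force: [-2.0, 2.7, 4.7]
gripper_width: 0.0557
gripper_force: 25.0
```

Emit:
step_arm --pt "0 0 -0.1 0 40" --pt "0 0 -0.22 0 40" --pt "0 0 -0.34 0 40" --pt "-0.04 0.08 -0.4 0 40" --pt "-0.1 0.2 -0.4 0 40" --pt "-0.18 0.33 -0.4 0 40" --pt "-0.25 0.46 -0.4 0 40" --pt "-0.33 0.59 -0.4 0 40" --pt "-0.4 0.72 -0.4 0 40" --pt "-0.48 0.84 -0.4 0 40" --pt "-0.53 0.94 -0.4 0 40" --pt "-0.56 1.0 -0.4 0 40"

```text
time_s: 3.92
tcp_pos: [0.5994, 0.022, 0.1164]
eef_rot: [180.0, 0.0, -173.9]
contact_force: [-0.4, -0.3, -0.7]
gripper_width: 0.0555
gripper_force: 25.0
```

Emit:
step_arm --pt "-0.04 0.08 0 0 40" --pt "-0.1 0.2 0 0 40" --pt "-0.17 0.32 0 0 40" --pt "-0.24 0.44 0 0 40" --pt "-0.31 0.55 0 0 40" --pt "-0.35 0.63 0 0 40" --pt "-0.37 0.67 0 0 40" --pt "-0.37 0.67 0 0 40" --pt "-0.37 0.67 0 0 40"

```text
time_s: 4.67
tcp_pos: [0.6724, 0.1953, 0.1159]
eef_rot: [-180.0, -0.1, -174.0]
contact_force: [-0.0, -1.0, -0.9]
gripper_width: 0.0553
gripper_force: 25.0
```

Run:
```python
from h import *
im,c,s=snap("wrist","w3"); print(s["tcp_pos"],s["eef_rot"],s["contact_force"])
for p in ((.460,.175),(.531,.182),(.602,.1895),(.674,.198)): print(p,proj(c,[*p,.018]).round())
print(tool(s,[.674,.198,.03]))
```

```text
[0.67239699 0.19528593 0.11585907] [-1.79972304e+02 -8.41491397e-02 -1.73980553e+02] [-0.02558856 -0.96380242 -0.89912693]
(0.46, 0.175) [ 321. -147.]
(0.531, 0.182) [320.  -8.]
(0.602, 0.1895) [320. 106.]
(0.674, 0.198) [321. 204.]
[-0.008  0.01   0.343]
```

View pics/w3.png

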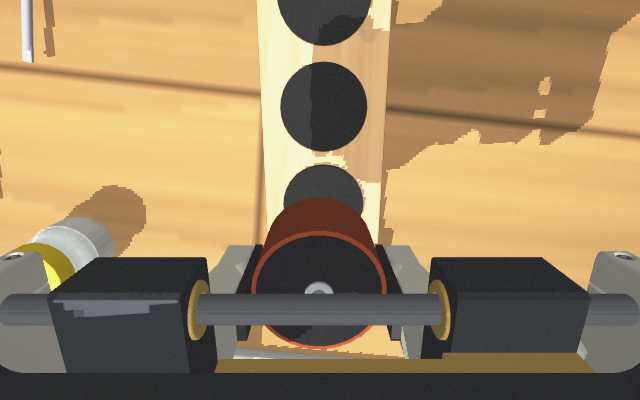

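Drum 56 is held with its top at about (319,290). The neighbouring pad is at (324,106), and the target pad's upper edge shows at (324,190). The jar at (70,250) is untouched.

Run:
```python
from h import *
im=cv2.imread("pics/w3.png")[:,:,::-1]; s=r.get_state(); c=cam("wrist",s)
h=cv2.cvtColor(np.ascontiguousarray(im),cv2.COLOR_RGB2HSV).astype(int)
M=np.zeros(im.shape[:2],bool); M[0:190,270:380]=1
for b,st,ce in blobs((h[...,2]<90)&M&(h[...,1]<120),300):
    pts=np.argwhere(b)[:,::-1].astype(np.float32)
    print(st,ray(c,*cv2.minEnclosingCircle(pts)[0],.018).round(4), ray(c,st[0]+st[2]/2,st[1]+st[3]/2,.018).round(4))
z=s["tcp_pos"][2]+.0327
print("drum",tool(s,ray(c,319,290,z))*250, "top of pad",ray(c,324,165,.018))
```

```text
[ 278    0   93   46 3188] [0.5365 0.1848 0.018 ] [0.5487 0.1865 0.018 ]
[ 281   62   86   89 6029] [0.6016 0.1918 0.018 ] [0.6017 0.192  0.018 ]
[ 286  165   74   25 1362] [0.6617 0.1974 0.018 ] [0.6531 0.1968 0.018 ]
drum [  4.25   1.   -32.75] top of pad [0.64353452 0.19651549 0.018     ]
```

Emit:
step_arm --pt "-0.018 0.013 0.04 0 40" --pt "-0.018 0.013 0.12 0 40" --pt "-0.018 0.013 0.2 0 40" --pt "-0.018 0.013 0.27 0 40" --pt "-0.018 0.013 0.31 0 40" --pt "-0.018 0.013 0.33 0 40" --pt "-0.018 0.013 0.335 0 40" --pt "-0.018 0.013 0.34 0 40" --pt "-0.018 0.013 0.344 0 40" --pt "-0.018 0.013 0.348 0 40" --pt "-0.018 0.013 0.35 0 40" --pt "-0.018 0.013 0.35 0 40"

```text
time_s: 5.72
tcp_pos: [0.6773, 0.1995, 0.0296]
eef_rot: [180.0, 0.0, -174.0]
contact_force: [-0.4, -0.7, -1.7]
gripper_width: 0.0553
gripper_force: 25.0
```

Emit:
step_arm --pt "0 0 0.002 0 40" --pt "0 0 0.004 0 40" --pt "0 0 0.005 0 40" --pt "0 0 0.005 0 40"

```text
time_s: 6.05
tcp_pos: [0.6774, 0.1995, 0.0293]
eef_rot: [180.0, 0.1, -174.0]
contact_force: [-3.7, -0.2, 7.5]
gripper_width: 0.0556
gripper_force: 25.0
```

Emit:
step_arm --pt "0 0 0 0 60" --pt "0 0 0 0 68" --pt "0 0 0 0 87" --pt "0 0 0 0 87" --pt "0 0 0 0 87" --pt "0 0 -0.06 0 87" --pt "0 0 -0.15 0 87" --pt "0 0 -0.28 0 87" --pt "0 0 -0.38 0 87" --pt "0 0 -0.42 0 87" --pt "0 0 -0.42 0 87" --pt "0 0 -0.42 0 87"

```text
time_s: 7.05
tcp_pos: [0.6772, 0.1994, 0.1331]
eef_rot: [180.0, 0.0, -174.0]
contact_force: [1.4, 0.3, -0.2]
gripper_width: 0.0868
gripper_force: 0.0
```

Run:
```python
from h import *
im,c,s=snap("wrist","w4"); print(s["tcp_pos"])
u=proj(c,[.6735,.1995,.062]).astype(int); print(u)
tops(im,c,{56:(*u,62)},z=.062)
print(tool(s,[.481,-.107,.127]))
```

```text
[0.67715082 0.19942645 0.13307255]
[317 208]
56 [318.4 209. ] diam 50.9 [0.6741 0.1999 0.062 ]
[ 0.908 -1.137  0.023]
```

View pics/w4.png

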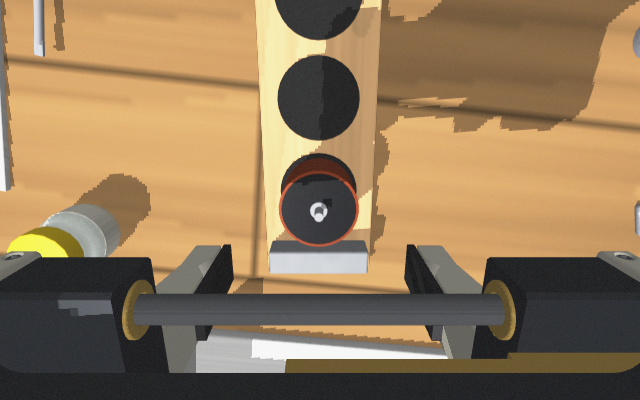

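Drum 56 stands on the far pad, top at (318,209), within about 1 mm of centre. Next is drum 44.

Emit:
step_arm --pt "0.08 -0.1 0 0 87" --pt "0.18 -0.23 0 0 87" --pt "0.28 -0.36 0 0 87" --pt "0.38 -0.49 0 0 87" --pt "0.48 -0.62 0.02 0 87" --pt "0.58 -0.74 0.02 0 87" --pt "0.68 -0.86 0.02 0 87" --pt "0.76 -0.95 0.02 0 87" --pt "0.8 -1.0 0.02 0 87"

```text
time_s: 7.85
tcp_pos: [0.5008, -0.0726, 0.1264]
eef_rot: [180.0, -0.2, -174.1]
contact_force: [0.1, 0.6, 0.4]
gripper_width: 0.0869
gripper_force: 0.0
```

Emit:
step_arm --pt "0.05 -0.07 0 0 87" --pt "0.1 -0.13 0 0 87" --pt "0.11 -0.14 0 0 87" --pt "0.11 -0.14 0 0 87" --pt "0.11 -0.14 0 0 87"

```text
time_s: 8.27
tcp_pos: [0.4809, -0.1078, 0.1273]
eef_rot: [-180.0, -0.0, -174.0]
contact_force: [-0.2, 0.4, 0.3]
gripper_width: 0.0871
gripper_force: 0.0
```

Run:
```python
from h import *
im,c,s=snap("wrist","w5"); print(s["tcp_pos"])
u=proj(c,[.481,-.107,.05]).astype(int); print(u)
o=tops(im,c,{44:(*u,50)}); print(tool(s,[*o[44][:2],.017]))
```

```text
[ 0.4808707  -0.1077597   0.12731476]
[318 210]
44 [319.2 209.5] diam 39.2 [ 0.4802 -0.1065  0.05  ]
[0.002 0.005 0.441]
```

Emit:
step_arm --pt "0 0.005 0.12 0 87" --pt "0 0.005 0.24 0 87" --pt "0 0.005 0.34 0 87" --pt "0 0.005 0.41 0 87" --pt "0 0.005 0.44 0 87" --pt "0 0.005 0.44 0 87" --pt "0 0.005 0.44 0 30" --pt "0 0.005 0.44 0 30" --pt "0 0.005 0.44 0 30" --pt "0 0.005 0.44 0 30" --pt "0 0.005 0.44 0 30" --pt "0 0.005 0.44 0 30"

```text
time_s: 9.32
tcp_pos: [0.4809, -0.1067, 0.0184]
eef_rot: [180.0, 0.1, -174.0]
contact_force: [0.3, -0.3, -0.1]
gripper_width: 0.0524
gripper_force: 0.0
```

Emit:
step_arm --pt "0 0 0 0 30" --pt "0 0 0 0 30"

```text
time_s: 9.48
tcp_pos: [0.4807, -0.1067, 0.0181]
eef_rot: [-180.0, 0.0, -174.0]
contact_force: [-1.4, 0.4, 2.9]
gripper_width: 0.0437
gripper_force: 25.0
```

Emit:
step_arm --pt "0 0 -0.1 0 30" --pt "0 0 -0.22 0 30" --pt "0 0 -0.34 0 30" --pt "-0.04 0.08 -0.4 0 30" --pt "-0.1 0.2 -0.4 0 30" --pt "-0.17 0.33 -0.4 0 30" --pt "-0.24 0.46 -0.4 0 30" --pt "-0.31 0.59 -0.4 0 30" --pt "-0.39 0.72 -0.4 0 30" --pt "-0.46 0.85 -0.4 0 30" --pt "-0.51 0.95 -0.4 0 30" --pt "-0.54 1.0 -0.4 0 30"

```text
time_s: 10.48
tcp_pos: [0.5895, 0.1591, 0.1173]
eef_rot: [180.0, -0.0, -173.9]
contact_force: [0.7, -0.6, -0.9]
gripper_width: 0.0438
gripper_force: 25.0
```

Emit:
step_arm --pt "-0.04 0.08 0 0 30" --pt "-0.06 0.12 0 0 30" --pt "-0.07 0.136 0 0 30" --pt "-0.07 0.136 0 0 30" --pt "-0.07 0.136 0 0 30"

```text
time_s: 10.9
tcp_pos: [0.602, 0.1908, 0.1175]
eef_rot: [-180.0, -0.1, -174.0]
contact_force: [-0.1, 0.2, -1.2]
gripper_width: 0.0436
gripper_force: 25.0
```

Run:
```python
from h import *
im,c,s=snap("wrist","w6"); print(s["tcp_pos"],s["eef_rot"][2])
z=s["tcp_pos"][2]+.032
p=proj(c,[*s["tcp_pos"][:2],z]).astype(int); print(p)
# red rim/side silhouette of the held drum: left/right limits
h=cv2.cvtColor(im,cv2.COLOR_RGB2HSV).astype(int)
M=np.zeros(im.shape[:2],bool); M[0:190,250:390]=1
for b,st,ce in blobs((h[...,2]<90)&M&(h[...,1]<120),300): print(st,ray(c,st[0]+st[2]/2,st[1]+st[3]/2,.018).round(4))
print(tool(s,[.6022,.192,.030]))
```

```text
[0.60198986 0.1908035  0.11754018] -174.02429896595228
[316 297]
[ 274    0   92   44 3002] [0.4779 0.1796 0.018 ]
[ 277   60   86   89 6040] [0.5305 0.1852 0.018 ]
[ 282  162   76   28 1550] [0.5823 0.1906 0.018 ]
[-0.002  0.005  0.35 ]
```

View pics/w6.png

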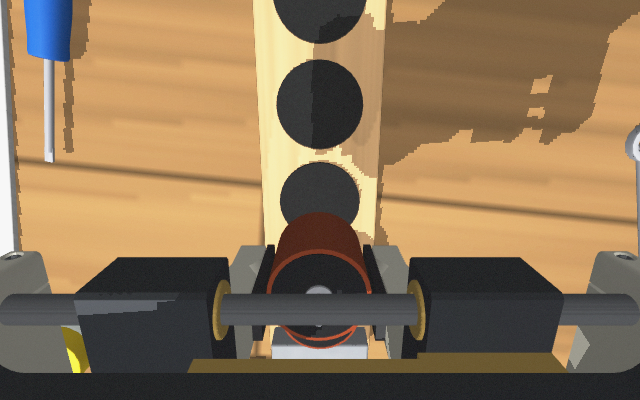

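Drum 44 is held at (319,295) over the third pad (upper edge visible at (320,165)). Drum 56 is behind it and clear.

Emit:
step_arm --pt "-0.002 0.006 0.04 0 30" --pt "-0.002 0.006 0.12 0 30" --pt "-0.002 0.006 0.2 0 30" --pt "-0.002 0.006 0.27 0 30" --pt "-0.002 0.006 0.31 0 30" --pt "-0.002 0.006 0.33 0 30" --pt "-0.002 0.006 0.336 0 30" --pt "-0.002 0.006 0.342 0 30" --pt "-0.002 0.006 0.346 0 30" --pt "-0.002 0.006 0.35 0 30" --pt "-0.002 0.006 0.353 0 30" --pt "-0.002 0.006 0.353 0 30"

```text
time_s: 11.95
tcp_pos: [0.6032, 0.1935, 0.0302]
eef_rot: [180.0, 0.1, -174.0]
contact_force: [0.7, -0.7, -0.8]
gripper_width: 0.0435
gripper_force: 25.0
```

Emit:
step_arm --pt "0.003 -0.003 0.002 0 30" --pt "0.003 -0.003 0.004 0 30" --pt "0.003 -0.003 0.006 0 30" --pt "0.003 -0.003 0.006 0 30"

```text
time_s: 12.28
tcp_pos: [0.6033, 0.1935, 0.0301]
eef_rot: [179.9, 0.2, -173.9]
contact_force: [-3.1, 3.1, 10.4]
gripper_width: 0.0436
gripper_force: 25.0
```

Emit:
step_arm --pt "0 0 0 0 48" --pt "0 0 0 0 56" --pt "0 0 0 0 80" --pt "0 0 0 0 80" --pt "0 0 0 0 80" --pt "0 0 -0.06 0 80" --pt "0 0 -0.15 0 80" --pt "0 0 -0.28 0 87" --pt "0 0 -0.38 0 87" --pt "0 0 -0.42 0 87" --pt "0 0 -0.42 0 87" --pt "0 0 -0.42 0 87"

```text
time_s: 13.28
tcp_pos: [0.6021, 0.1924, 0.1332]
eef_rot: [180.0, 0.0, -174.0]
contact_force: [1.2, -0.3, -1.9]
gripper_width: 0.0869
gripper_force: 0.0
```

Run:
```python
from h import *
im,c,s=snap("wrist","w7"); print(s["tcp_pos"])
u=proj(c,[.602,.1923,.062]).astype(int); print(u)
tops(im,c,{44:(*u,45)},z=.062)
h=cv2.cvtColor(im,cv2.COLOR_RGB2HSV).astype(int)
M=np.zeros(im.shape[:2],bool); M[0:150,250:390]=1
for b,st,ce in blobs((h[...,2]<90)&M&(h[...,1]<120),300): print(st,ray(c,st[0]+st[2]/2,st[1]+st[3]/2,.018).round(4))
print(tool(s,[.622,-.1185,.127]))
```

```text
[0.60214194 0.19243982 0.13317873]
[317 212]
44 [319.5 213.3] diam 39.0 [0.6021 0.194  0.062 ]
[ 273    0   88   45 3022] [0.4762 0.1791 0.018 ]
[ 277   60   81   84 5354] [0.5298 0.185  0.018 ]
[ 0.051 -1.245  0.024]
```

Emit:
step_arm --pt "0.01 -0.1 0 0 87" --pt "0.02 -0.25 0 0 87" --pt "0.03 -0.41 0 0 87" --pt "0.04 -0.57 0 0 87" --pt "0.05 -0.73 0.02 0 87" --pt "0.05 -0.88 0.02 0 87" --pt "0.05 -0.97 0.02 0 87" --pt "0.05 -1.0 0.02 0 87"

```text
time_s: 14.0
tcp_pos: [0.6147, -0.061, 0.126]
eef_rot: [-180.0, -0.2, -174.2]
contact_force: [0.5, -0.0, -0.8]
gripper_width: 0.087
gripper_force: 0.0
```

Emit:
step_arm --pt "0 -0.1 0 0 87" --pt "0 -0.2 0 0 87" --pt "0 -0.24 0 0 87" --pt "0 -0.245 0 0 87" --pt "0 -0.245 0 0 87" --pt "0 -0.245 0 0 87"

```text
time_s: 14.5
tcp_pos: [0.622, -0.1176, 0.1274]
eef_rot: [180.0, -0.1, -174.0]
contact_force: [-0.6, 0.3, 0.1]
gripper_width: 0.0867
gripper_force: 0.0
```

Run:
```python
from h import *
im,c,s=snap("wrist","w8"); print(s["tcp_pos"])
u=proj(c,[.622,-.1185,.05]).astype(int); print(u)
o=tops(im,c,{32:(*u,36)}); print(tool(s,[*o[32][:2],.017]))
```

```text
[ 0.62200699 -0.11764352  0.12735666]
[316 210]
32 [316.5 210. ] diam 27.3 [ 0.6219 -0.1183  0.05  ]
[ 0.    -0.003  0.441]
```

Emit:
step_arm --pt "0 -0.003 0.12 0 70" --pt "0 -0.003 0.24 0 70" --pt "0 -0.003 0.34 0 70" --pt "0 -0.003 0.41 0 70" --pt "0 -0.003 0.44 0 70" --pt "0 -0.003 0.44 0 70" --pt "0 -0.003 0.44 0 20" --pt "0 -0.003 0.44 0 20" --pt "0 -0.003 0.44 0 20" --pt "0 -0.003 0.44 0 20" --pt "0 -0.003 0.44 0 20" --pt "0 -0.003 0.44 0 20"

```text
time_s: 15.55
tcp_pos: [0.6227, -0.1192, 0.0187]
eef_rot: [-180.0, 0.1, -174.0]
contact_force: [-0.4, 0.7, -0.3]
gripper_width: 0.0359
gripper_force: 0.0
```

Emit:
step_arm --pt "0 0 0 0 20" --pt "0 0 0 0 20" --pt "0 0 0 0 20"

```text
time_s: 15.8
tcp_pos: [0.6226, -0.1192, 0.0185]
eef_rot: [-180.0, 0.0, -174.0]
contact_force: [-0.0, 0.7, 4.2]
gripper_width: 0.031
gripper_force: 25.0
```

Emit:
step_arm --pt "0 0 -0.1 0 20" --pt "0 0 -0.22 0 20" --pt "0 0 -0.34 0 20" --pt "0.02 0.08 -0.4 0 20" --pt "0.04 0.2 -0.4 0 20" --pt "0.07 0.33 -0.4 0 20" --pt "0.1 0.46 -0.4 0 20" --pt "0.12 0.59 -0.4 0 20" --pt "0.14 0.72 -0.4 0 20" --pt "0.16 0.85 -0.4 0 20" --pt "0.18 0.95 -0.4 0 20" --pt "0.19 1.0 -0.4 0 20"

```text
time_s: 16.8
tcp_pos: [0.5482, 0.1269, 0.118]
eef_rot: [180.0, 0.0, -173.9]
contact_force: [0.1, 0.1, -0.0]
gripper_width: 0.0314
gripper_force: 25.0
```

Emit:
step_arm --pt "0.02 0.1 0 0 20" --pt "0.04 0.2 0 0 20" --pt "0.047 0.24 0 0 20" --pt "0.047 0.245 0 0 20" --pt "0.047 0.245 0 0 20" --pt "0.047 0.245 0 0 20"

```text
time_s: 17.3
tcp_pos: [0.531, 0.1834, 0.1179]
eef_rot: [-180.0, -0.0, -174.0]
contact_force: [-0.3, -0.8, -1.4]
gripper_width: 0.0316
gripper_force: 25.0
```

Run:
```python
from h import *
im,c,s=snap("wrist","w9"); print(s["tcp_pos"],s["eef_rot"][2])
h=cv2.cvtColor(im,cv2.COLOR_RGB2HSV).astype(int)
M=np.zeros(im.shape[:2],bool); M[0:190,250:390]=1
for b,st,ce in blobs((h[...,2]<90)&M&(h[...,1]<120),300): print(st,ray(c,st[0]+st[2]/2,st[1]+st[3]/2,.018).round(4))
print(tool(s,[.5302,.1848,.0305]))
```

```text
[0.53097235 0.18344461 0.11785751] -174.01370201776865
[ 277   59   86   89 6035] [0.4588 0.1777 0.018 ]
[ 282  161   76   29 1615] [0.511  0.1833 0.018 ]
[0.002 0.006 0.349]
```

View pics/w9.png

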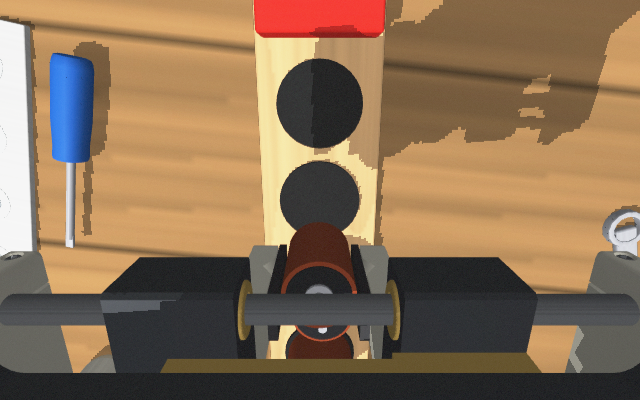

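Drum 32 is held at (319,305) over the second pad (visible at (320,195)). The last pad at (320,103) lies next to the red block.

Emit:
step_arm --pt "0.002 0.005 0.04 0 20" --pt "0.002 0.005 0.12 0 20" --pt "0.002 0.005 0.2 0 20" --pt "0.002 0.005 0.27 0 20" --pt "0.002 0.005 0.31 0 20" --pt "0.002 0.005 0.33 0 20" --pt "0.002 0.005 0.336 0 20" --pt "0.002 0.005 0.342 0 20" --pt "0.002 0.005 0.346 0 20" --pt "0.002 0.005 0.35 0 20" --pt "0.002 0.005 0.353 0 20" --pt "0.002 0.005 0.353 0 20"

```text
time_s: 18.35
tcp_pos: [0.5307, 0.1857, 0.0305]
eef_rot: [180.0, 0.1, -174.0]
contact_force: [0.1, -0.7, 1.3]
gripper_width: 0.0314
gripper_force: 25.0
```

Emit:
step_arm --pt "0 0 0.002 0 20" --pt "0 0 0.004 0 20" --pt "0 0 0.005 0 20" --pt "0 0 0.005 0 20"

```text
time_s: 18.68
tcp_pos: [0.5307, 0.1857, 0.0304]
eef_rot: [180.0, 0.1, -174.0]
contact_force: [-5.4, -1.0, 15.4]
gripper_width: 0.0312
gripper_force: 25.0
```

Contact. Release and rise.

Emit:
step_arm --pt "0 0 0 0 36" --pt "0 0 0 0 44" --pt "0 0 0 0 70" --pt "0 0 0 0 70" --pt "0 0 0 0 70" --pt "0 0 -0.06 0 70" --pt "0 0 -0.15 0 70" --pt "0 0 -0.28 0 87" --pt "0 0 -0.38 0 87" --pt "0 0 -0.42 0 87" --pt "0 0 -0.42 0 87" --pt "0 0 -0.42 0 87"

```text
time_s: 19.68
tcp_pos: [0.5302, 0.1855, 0.1336]
eef_rot: [180.0, 0.0, -174.0]
contact_force: [-0.3, -1.1, -0.4]
gripper_width: 0.0866
gripper_force: 0.0
```

Run:
```python
from h import *
im,c,s=snap("wrist","w10"); print(s["tcp_pos"])
u=proj(c,[.5304,.1853,.062]).astype(int); print(u)
tops(im,c,{32:(*u,33)},z=.062)
print(tool(s,[.598,-.276,.127]))
```

```text
[0.53022115 0.18547017 0.13359058]
[317 213]
32 [318.5 212.5] diam 27.2 [0.5299 0.1863 0.062 ]
[-0.077 -1.864  0.025]
```

Drum 32 is within about 1 mm. Now drum 20.

Emit:
step_arm --pt "-0.01 -0.1 0 0 87" --pt "-0.02 -0.25 0 0 87" --pt "-0.03 -0.41 0 0 87" --pt "-0.04 -0.57 0 0 87" --pt "-0.05 -0.73 0.02 0 87" --pt "-0.05 -0.88 0.02 0 87" --pt "-0.05 -1.0 0.02 0 87"

```text
time_s: 20.32
tcp_pos: [0.5676, -0.0646, 0.1264]
eef_rot: [-180.0, -0.2, -174.0]
contact_force: [-0.4, 0.2, 0.0]
gripper_width: 0.0872
gripper_force: 0.0
```

Emit:
step_arm --pt "-0.01 -0.16 0 0 87" --pt "-0.02 -0.32 0 0 87" --pt "-0.03 -0.48 0 0 87" --pt "-0.03 -0.63 0 0 87" --pt "-0.03 -0.76 0 0 87" --pt "-0.03 -0.84 0 0 87" --pt "-0.03 -0.865 0 0 87" --pt "-0.03 -0.865 0 0 87" --pt "-0.03 -0.865 0 0 87"

```text
time_s: 21.07
tcp_pos: [0.5981, -0.2759, 0.127]
eef_rot: [179.9, -0.1, -174.1]
contact_force: [-0.7, 0.8, 0.7]
gripper_width: 0.087
gripper_force: 0.0
```

Run:
```python
from h import *
im,c,s=snap("wrist","w11"); print(s["tcp_pos"])
u=proj(c,[.598,-.276,.05]).astype(int); print(u)
o=tops(im,c,{20:(*u,30)}); print(tool(s,[*o[20][:2],.018]))
```

```text
[ 0.59809827 -0.27592165  0.12695056]
[317 210]
20 [314.5 209.9] diam 15.2 [ 0.5978 -0.278   0.05  ]
[ 0.001 -0.008  0.436]
```

View pics/w11.png

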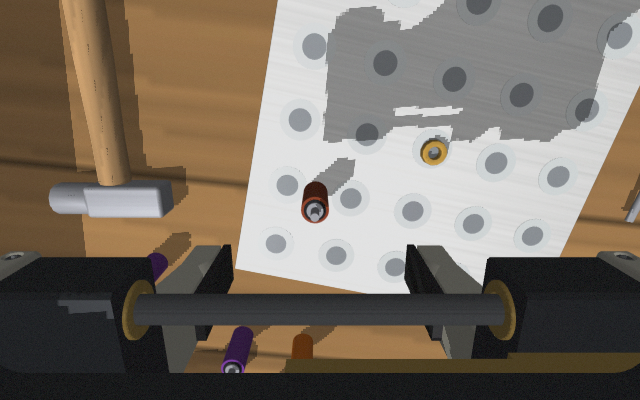

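Drum 20 stands at (314,210) between the fingers. The purple ones at (157,265) and (237,350) and the orange one at (303,347) are clear of both fingers. I'll narrow the jaw and descend.

Emit:
step_arm --pt "0 -0.008 0.1 0 50" --pt "0 -0.008 0.2 0 50" --pt "0 -0.008 0.3 0 50" --pt "0 -0.008 0.38 0 50" --pt "0 -0.008 0.42 0 50" --pt "0 -0.008 0.435 0 50" --pt "0 -0.008 0.435 0 10" --pt "0 -0.008 0.435 0 10" --pt "0 -0.008 0.435 0 10" --pt "0 -0.008 0.435 0 10" --pt "0 -0.008 0.435 0 10" --pt "0 -0.008 0.435 0 10"

```text
time_s: 22.12
tcp_pos: [0.5996, -0.2783, 0.0207]
eef_rot: [-180.0, 0.1, -174.0]
contact_force: [-0.3, 1.4, 3.6]
gripper_width: 0.0192
gripper_force: 25.0
```

Emit:
step_arm --pt "0 0 0 0 10" --pt "0 0 0 0 10" --pt "0 0 0 0 10"

```text
time_s: 22.37
tcp_pos: [0.5996, -0.2784, 0.0207]
eef_rot: [-180.0, 0.1, -174.0]
contact_force: [-1.1, 2.7, 5.3]
gripper_width: 0.0192
gripper_force: 25.0
```

Emit:
step_arm --pt "0 0 -0.1 0 10" --pt "0 0 -0.22 0 10" --pt "0 0 -0.34 0 10" --pt "0.02 0.08 -0.4 0 10" --pt "0.04 0.2 -0.4 0 10" --pt "0.07 0.33 -0.4 0 10" --pt "0.1 0.46 -0.4 0 10" --pt "0.12 0.59 -0.4 0 10" --pt "0.14 0.72 -0.4 0 10" --pt "0.16 0.85 -0.4 0 10" --pt "0.18 0.95 -0.4 0 10" --pt "0.19 1.0 -0.4 0 10"

```text
time_s: 23.37
tcp_pos: [0.5248, -0.0324, 0.12]
eef_rot: [180.0, 0.0, -173.9]
contact_force: [-0.1, -0.0, -1.1]
gripper_width: 0.0194
gripper_force: 25.0
```

Emit:
step_arm --pt "0.02 0.1 0 0 10" --pt "0.05 0.23 0 0 10" --pt "0.08 0.36 0 0 10" --pt "0.1 0.49 0 0 10" --pt "0.12 0.61 0 0 10" --pt "0.14 0.71 0 0 10" --pt "0.155 0.79 0 0 10" --pt "0.165 0.85 0 0 10" --pt "0.17 0.873 0 0 10" --pt "0.17 0.873 0 0 10" --pt "0.17 0.873 0 0 10"

```text
time_s: 24.28
tcp_pos: [0.4606, 0.1778, 0.1197]
eef_rot: [-180.0, -0.0, -174.0]
contact_force: [-0.6, -0.4, 0.1]
gripper_width: 0.0196
gripper_force: 25.0
```

Run:
```python
from h import *
im,c,s=snap("wrist","w12"); print(s["tcp_pos"],s["eef_rot"])
print(proj(c,[.4588,.1777,.018]))
z=s["tcp_pos"][2]+.0293
p=proj(c,[*s["tcp_pos"][:2],z]); print("tcp axis at drum top",p)
print(tool(s,[.4600,.1777,.033]))
```

```text
[0.460556   0.1777997  0.11973986] [-1.79990683e+02 -1.45275598e-02 -1.73968384e+02]
[317.62145853 197.67253592]
tcp axis at drum top [316.68119299 294.28805813]
[ 0.002 -0.     0.347]
```

View pics/w12.png

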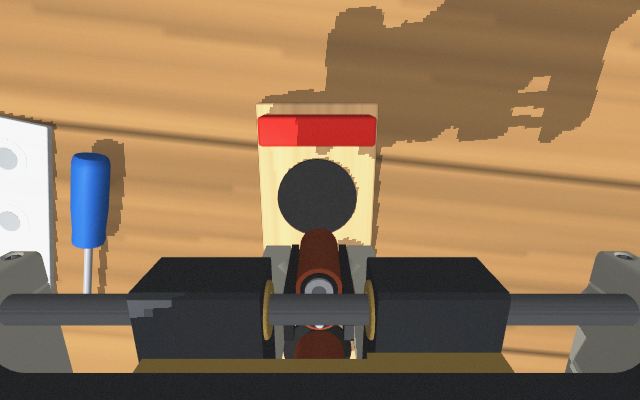

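Drum 20 is held at (319,298). The pad next to the red block is centred at (317,197), where the projection puts it. Lowering.

Emit:
step_arm --pt "0.003 0 0.04 0 10" --pt "0.003 0 0.12 0 10" --pt "0.003 0 0.2 0 10" --pt "0.003 0 0.27 0 10" --pt "0.003 0 0.31 0 10" --pt "0.003 0 0.325 0 10" --pt "0.003 0 0.332 0 10" --pt "0.003 0 0.337 0 10" --pt "0.003 0 0.341 0 10" --pt "0.003 0 0.344 0 10" --pt "0.003 0 0.347 0 10" --pt "0.003 0 0.347 0 10"

```text
time_s: 25.33
tcp_pos: [0.4601, 0.1781, 0.0334]
eef_rot: [180.0, 0.0, -174.0]
contact_force: [1.3, -0.8, -0.0]
gripper_width: 0.0194
gripper_force: 25.0
```

Emit:
step_arm --pt "0 0 0.002 0 10" --pt "0 0 0.004 0 10" --pt "0 0 0.005 0 10" --pt "0 0 0.005 0 10"

```text
time_s: 25.67
tcp_pos: [0.4602, 0.1782, 0.0327]
eef_rot: [180.0, 0.0, -174.0]
contact_force: [-2.0, -1.1, 10.2]
gripper_width: 0.0193
gripper_force: 25.0
```

Emit:
step_arm --pt "0 0 0 0 23" --pt "0 0 0 0 28" --pt "0 0 0 0 60" --pt "0 0 0 0 60" --pt "0 0 0 0 60" --pt "0 0 -0.06 0 60" --pt "0 0 -0.15 0 60" --pt "0 0 -0.28 0 80" --pt "0 0 -0.38 0 80" --pt "0 0 -0.42 0 80" --pt "0 0 -0.42 0 80" --pt "0 0 -0.42 0 80"

```text
time_s: 26.67
tcp_pos: [0.4599, 0.1781, 0.1369]
eef_rot: [179.9, 0.0, -174.0]
contact_force: [0.2, -0.4, -0.6]
gripper_width: 0.0792
gripper_force: 0.0
```

Emit:
step_arm --pt "0 -0.15 -0.1 0 80" --pt "0 -0.3 -0.3 0 80" --pt "0 -0.5 -0.4 0 80" --pt "0 -0.7 -0.4 0 80" --pt "0 -0.9 -0.4 0 80" --pt "0 -1 -0.4 0 80" --pt "0 -1 -0.4 0 80" --pt "0 -1 -0.4 0 80"

```text
time_s: 27.33
tcp_pos: [0.4855, -0.075, 0.2355]
eef_rot: [-180.0, -0.1, -174.2]
contact_force: [0.5, 1.2, 0.1]
gripper_width: 0.0799
gripper_force: 0.0
```

Run:
```python
from h import *
P=[(.4588,.1777),(.5304,.185),(.602,.1925),(.6735,.1998)]
for n in ("side","scene"):
    im,c,s=snap(n)
    for p in P: print(n,proj(c,[*p,.04]).round(), end=" ")
    w=(180,100,340,220) if n=="side" else (285,210,445,345)
    cv2.imwrite(f"pics/{n}9.png",cv2.resize(im[w[1]:w[3],w[0]:w[2],::-1],None,fx=4,fy=4,interpolation=cv2.INTER_CUBIC))
```

```text
side [226. 174.] side [249. 163.] side [271. 153.] side [290. 143.] scene [400. 263.] scene [378. 278.] scene [356. 294.] scene [332. 310.]
```

View pics/side9.png

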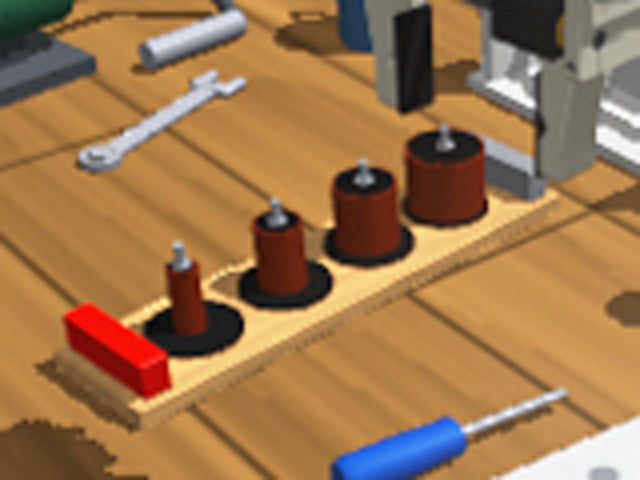

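View pics/scene9.png

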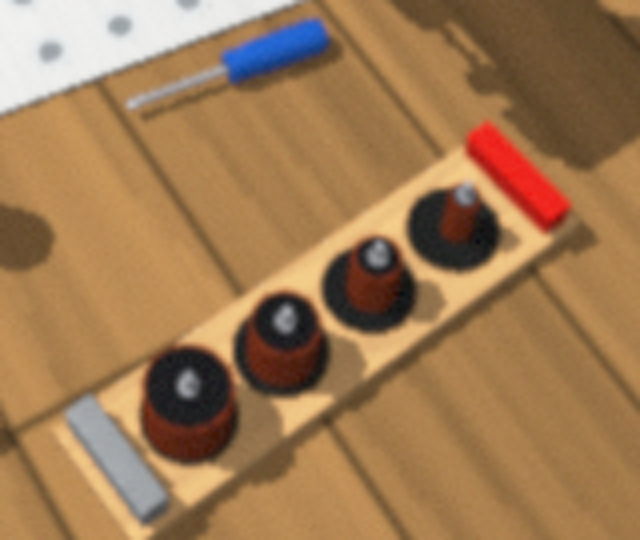

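Both views show the four drums upright on their pads, thinnest by the red block (side crop (187,300)) and thickest by the grey one (445,180). The arm is clear.

```bash
python3 -c "
from plant import workorder; print(workorder.close_job())"
```

```text
the job is handed in; nothing more can be done
None
```

The job is handed in: all four drums stand shank up on their pads, thinnest by the red block to thickest by the grey. The three I re-measured after placing are within about 2 mm of centre, and drum 20 was checked only by eye in the final pictures. The jar was not touched.

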